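# Tip the used tubes out of a twin-bay tray and clamp it back

## Robot

A 6-joint arm with a two-finger parallel gripper is mounted at the origin on a cart in front of the work surface, level with it; the furniture and walls round the work are solid. World frame = base frame: x ahead of the robot, y to its left, z up, the work surface at z = 0. Lengths are in m, angles in rad, forces in N, time in s.
With the tool pointing down it reaches from about 0.375 to 0.9 m from the base axis. Payload 3.1 kg.
Tool frame: the origin (TCP) lies midway between the tips of the shut fingers; the grasp point (between the pads) lies 19 mm behind it; x points along the fingers, z is the direction in which the jaws open and shut, and the axes are right-handed (so a half turn about x gives the same grasp; the last joint's range is limited). The gripper opens to 87 mm and grips with 3 to 60 N. Pads are 19 mm wide; open, the fingers measure 117 mm over their backs; the gripper's body (75 mm by 190 mm) begins 51 mm behind the grasp point.
Start: joints at [-1.379, 0.527, 1.433, -0, 1.181, -0.178], TCP at [0.226, -0.583, 0.223] pointing down, gripper open.
Joint ranges: [-3.08, 3.08], [-0.75, 2.2], [0.22, 2.44], [-1.43, 4.57], [0, 2.65], [-2.85, 2.85]. Speed limits (rad/s): [2.79, 2.79, 3.14, 3.14, 3.14, 3.14].

## Interface

Orientations are given as a unit quaternion [x, y, z, w].
In Python, from rig import robot, optics, workorder gives the robot as it stands.
- The arm moves only by the tool arm_command, never from a script. Its argument "plan" is a list of rows, each a list of 7 numbers: the shift along the tool's x, y, z in cm, then the turn, a rotation vector about the tool's x, y, z in rad, then the finger opening in cm, from 0 to 8.7. In form: [[x, y, z, ax, ay, az, gripper], ...]. A call has 1 to 12 rows; each row shifts and turns the pose as measured when the row begins, along the tool's axes as they then stand; what a row does not reach is not made up. A row lasts 1/8 s, in which the tool goes at most 62.5 mm and 10.7 degrees, less where a joint would pass 70% of its speed; a pose out of reach is approached as far as the arm can. A call with a gripper value outside its range is refused whole. The fingers move at their own pace and stop on an object; "grip_force" is the grip in N (left out, the last holds). Time passes only in rows, so rows that do not move let the fingers close. It gives the time, the measured TCP pose, the force and the opening at its end, in the units of the state.
- robot.get_obs(): the state, without advancing time (a new reading comes with each control period).
- optics.camera(name): name is "scene" or "side" or "wrist"; returns (picture, depth): 400x640x3 uint8, blue, green, red; 400x640 float32, m along the optical axis (not along the pixel's ray), 0 where there is no reading.
- optics.camera_info(name): a dict with "mtx" (3x3 intrinsics, pixels), "position" and "rotation" of the camera in the world; the wrist camera has in their place "tool_from_camera" (4x4, takes a point from camera to tool coordinates, whose origin is the TCP and whose axes are the tool frame's). Camera axes: x right, y down, z forward; pixel columns grow to the right and rows downward; lengths in m; the calibration is good to about 2 mm. A picture is of the moment at which its call begins: read the wrist's pose just before it. camera_info takes no time and is no camera call.
- workorder.hand_in(): hands the job in, once; it reports no verdict.
The state is a dict: "time": time; "q": joint angles; "joint_velocities": joint speeds; "joint_torque": joint torques, N m; "position": TCP position; "tool_rot": TCP orientation; "ft_force": force on the tool from outside, world axes, zero at the start; "moment": the same for the moment, N m; "grip_width": finger opening in m.
Only numpy, scipy, OpenCV 4.12 (cv2) and the standard library are available. Lean on these libraries where they do the work, as an engineer would, in place of code of your own. Each camera call takes 0.05 s, during which the arm holds its last target. There are 200 camera calls.

## Task

Lift the white twin-bay tray by its leaning blue handle and tip it so that the two pink-capped used tubes slide over its lip into the orange waste tub, while the two blue-capped tubes stay in their own walled bay. Then set the tray back flat in its place on the clamping base, between the rails, and turn the red knob counter-clockwise until the cam bears firmly on the tray and holds it against the black fence; stop as soon as it is tight, do not force it. Leave the bottles round the work where they are.

Things in the scene. Friction and masses are not known exactly. Their poses are not given: they have to be found in the camera images.
- tray: white twin-bay tray, 112 (x) by 144 (y) mm, about 0.22 kg, loose. Origin: centre of its underside, z up. A skirt 104 x 116 mm, 6 mm high, lies under the floor (top at z = 10 mm). A blue divider 4 mm thick in the plane y = 0, top at z = 60 mm, parts bay A (y > 0) from bay B (y < 0). From its top a blue handle leans over bay B.
- handle (a point): grip point on the tray's blue handle, a flat bar 36 mm wide (x), 10 mm thick, 64 mm long, leaning 30 degrees from vertical towards tray -y. Point: 45 mm up its slope, tray coordinates (0, -22.5, 95) mm; axes as the tray's: it rises along (0, -0.5, 0.866), thickness along (0, 0.866, 0.5). Grip across the thickness, fingers along the slope.
- lip (a point): middle of the outer edge of bay A's pouring lip, tray coordinates (0, 81, 15.5) mm; axes as the tray's. Bay A has end walls up to z = 42 mm, but towards +y only this lip, rising 15 degrees from the floor at y = 62 mm. Its tubes slide out when the tray is tipped 35 to 65 degrees towards its +y, depending on friction.
- bay_b (a point): middle of bay B's floor, tray coordinates (0, -31, 10) mm; axes as the tray's. Walls up to z = 42 mm on three sides and the 60 mm divider; when the tray is tipped towards +y its tubes slide against the divider and stay.
- used_a_mid (a point): middle of a 1.5 ml microtube with a pink cap (41 mm long, 13 to 15 mm wide, 12 g), lying loose in bay A of the tray; the point's z axis runs along the tube towards the cap.
- used_b_mid (a point): middle of a 1.5 ml microtube with a pink cap (41 mm long, 13 to 15 mm wide, 12 g), lying loose in bay A of the tray; the point's z axis runs along the tube towards the cap.
- kept_a_mid (a point): middle of a 1.5 ml microtube with a blue cap (41 mm long, 13 to 15 mm wide, 12 g), lying loose in bay B of the tray; the point's z axis runs along the tube towards the cap.
- kept_b_mid (a point): middle of a 1.5 ml microtube with a blue cap (41 mm long, 13 to 15 mm wide, 12 g), lying loose in bay B of the tray; the point's z axis runs along the tube towards the cap.
- waste_tub: orange waste tub: 160 x 120 x 50 mm open rectangular tub (3 mm walls and floor, narrow rim), fixed to the worktop; origin at the centre of its underside, x along its 160 mm side, z up.
- wash_tub: grey tub for other things, leave it empty; it may stand on either side of the orange one: 160 x 120 x 50 mm open rectangular tub (3 mm walls and floor, narrow rim), fixed to the worktop; origin at the centre of its underside, x along its 160 mm side, z up.
- dock: grey clamping base, fixed: plate 200 x 160 mm, 8 mm thick. Origin: on the worktop under the tray's place; x towards the fence, z up. The tray stands on the plate (underside at z = 8 mm), its axes along the base's. Two black rails along x, inner faces at y = +-62 mm, 6 mm high, leave the tray's skirt 4 mm either side.
- fence (a point): top middle of the inner face of the base's black fence, base coordinates (60, 0, 32) mm; axes as the base's. The fence and the polished cam are slick, so the tray squares up as it is clamped. It touches the fence when its origin is at base x = 4 mm. With the clamp open, the tray can be set down with its origin anywhere from about base x = -4 to +3 mm.
- clamp: the eccentric clamp's steel block, fixed on the base at its -x end: its origin is at base x = -83 to -86 mm, y = 13 mm, 8 mm above the worktop; origin on the cam's axis, axes as the base's. It carries the cam.
- cam (a joint): angle of the cam on its upright axis (rad, 0 to 2.4; starts open at 0 to 0.25), growing counter-clockwise from above. The steel disc (radius 32 mm, centre 13 mm off the axis, 15 to 29 mm above the worktop) bears on the tray's near end wall and pushes it to the fence; it gets tight between 1.0 and 1.45 rad. Free turning takes 0.25 N m, tight is about 0.5 N m more; it stays where it is left.
- cam_grip (a point): middle of the red bar grip on top of the cam's shaft, on the cam's axis, 87 mm above the worktop. The bar is 46 mm long, 12 mm thick, 32 mm high. The point's axes turn with the cam: at joint value j the bar's long direction is turned j - 1.3 rad from the clamp's x axis about z.
- buffer_bottle: bystander: white bottle with blue cap, 66 mm wide, 128 mm high; origin at its underside
- amber_bottle: bystander: brown bottle with white cap, 58 mm wide, 112 mm high; origin at its underside

How it is judged:
By the outcome, as a careful person would: the job done as asked, in the order asked, and still so for the second after the job is handed in, with the robot touching nothing.
It also fails if it takes over 64 s, if anything falls off the work surface, if the arm or the gripper's body presses on something with over 40 N, if the wrist force passes 120 N, or if a joint passes its speed limit or range.

## Working session

There is one attempt and no reset: what is moved stays moved. The work goes in short steps, Python scripts to look and compute and a tool call to move; the robot and the scene stay as the last step left them, time stands still between calls to the robot, and variables do not carry over. Pictures are saved under pics/ and viewed, about 8 in all and at most 12, crops included, and the job is handed in when it is done.

Besides the shell and the picture viewer there is one more tool, called as name(argument=value, ...) on one line, values as JSON. arm_command: Moves the arm, as the interface text tells. Its arguments: {"type":"object","properties":{"plan":{"type":"array"},"grip_force":{"type":"number"}},"required":["plan"]}

```bash
mkdir -p pics; cat > h.py <<'E'
import numpy as np, cv2
from rig import robot, optics, workorder
from scipy.spatial.transform import Rotation as R
np.set_printoptions(precision=4,suppress=True)
def cloud(name):
    o=robot.get_obs(); im,d=optics.camera(name); ci=optics.camera_info(name); K=np.array(ci["mtx"])
    v,u=np.mgrid[:400,:640]
    P=np.stack([(u-K[0,2])/K[0,0]*d,(v-K[1,2])/K[1,1]*d,d],-1)
    if name=="wrist":
        T=np.array(ci["tool_from_camera"]); P=P@T[:3,:3].T+T[:3,3]
        P=P@R.from_quat(o["tool_rot"]).as_matrix().T+np.array(o["position"])
    else:
        r=np.array(ci["rotation"]); r=r if r.shape==(3,3) else R.from_quat(r).as_matrix()
        P=P@r.T+np.array(ci["position"])
    P[d<=0]=np.nan
    return im,P
E
python3 - <<'E'
from h import *
print(robot.get_obs())
for n in ("scene","side"):
    im,P=cloud(n); cv2.imwrite(f"pics/{n}0.png",im); np.save(f"{n}0.npy",P); print(optics.camera_info(n))
E
```

```text
{'time': 0.0, 'q': array([-1.3795,  0.5284,  1.4339, -0.    ,  1.1814, -0.1785]), 'joint_velocities': array([ 0.0006,  0.001 ,  0.0004,  0.0013, -0.0001, -0.0003]), 'joint_torque': array([  0.0015, -44.0043, -17.6596,   0.0634,   0.0582,  -0.0002]), 'position': array([ 0.2258, -0.582 ,  0.2216]), 'tool_rot': array([ 0.4001,  0.5839, -0.399 ,  0.5829]), 'ft_force': array([-0.8169,  0.2854,  0.6513]), 'moment': array([ 0.0438, -0.0648,  0.004 ]), 'grip_width': 0.08691741675118807}
{'mtx': array([[520.7556,   0.    , 323.7313],
       [  0.    , 520.7556, 200.9825],
       [  0.    ,   0.    ,   1.    ]]), 'position': array([-0.4855, -0.7369,  0.8136]), 'rotation': array([ 0.7635, -0.406 ,  0.238 , -0.4423])}
{'mtx': array([[361.1272,   0.    , 317.5502],
       [  0.    , 361.1272, 196.0737],
       [  0.    ,   0.    ,   1.    ]]), 'position': array([0.284 , 0.6288, 0.7145]), 'rotation': array([-0.1409,  0.8927, -0.4213,  0.0761])}
```

View pics/scene0.png

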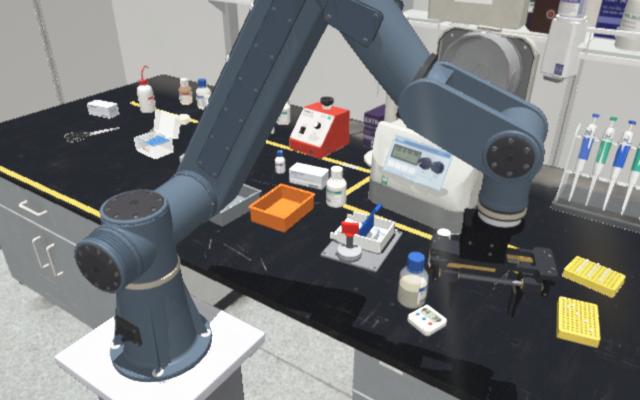

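View pics/side0.png

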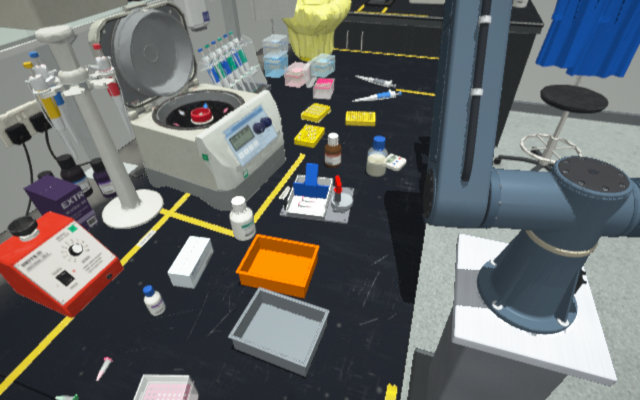

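The scene view shows the dock and tray at about (365,240) with the red knob at (350,230), the orange tub at (283,207) and the blue-capped bottle at (412,280). The side view shows the same dock at (315,200), the tub at (280,265), the grey tub beyond it and the amber bottle at (333,150).

```bash
python3 - <<'E'
from h import *
for n in ("scene","side"):
    im=cv2.imread(f"pics/{n}0.png"); P=np.load(f"{n}0.npy"); hsv=cv2.cvtColor(im,cv2.COLOR_BGR2HSV)
    H,S,V=[hsv[...,i].astype(int) for i in range(3)]
    x0,x1,y0,y1=(230,450,170,320) if n=="scene" else (220,400,130,300)
    roi=np.zeros(H.shape,bool); roi[y0:y1,x0:x1]=1
    def rep(nm,m,rect=True):
        m=m&roi&np.isfinite(P[...,2]); p=P[m]
        if len(p)<5: print(n,nm,len(p)); return
        print(n,nm,len(p),"med",np.median(p,0),"lo",np.percentile(p,3,0),"hi",np.percentile(p,97,0))
        if rect: 
            r=cv2.minAreaRect(p[:,:2].astype(np.float32)); print("   rect",np.array(r[0]),np.array(r[1]),r[2])
    z=P[...,2]
    rep("orange rim",(H>5)&(H<16)&(S>150)&(z>.042)&(z<.056))
    rep("blue",(H>100)&(H<125)&(S>150)&(V>60)&(z>.015)&(z<.14))
    rep("bluehandle top",(H>100)&(H<125)&(S>150)&(z>.11)&(z<.14))
    rep("red",((H<4)|(H>175))&(S>150)&(z>.03)&(z<.12))
    rep("red top",((H<4)|(H>175))&(S>150)&(z>.094)&(z<.115))
    w=(S<50)&(z>.045)&(z<.054)&(V>120)
    rep("white walls",w)
    rep("plate",(S<60)&(z>.004)&(z<.012)&(V>60))
    rep("brown",(H<20)&(S>60)&(z>.02)&(z<.12)&(P[...,1]<-.2),False)
    c=im[y0:y1,x0:x1]; cv2.imwrite(f"pics/{n}0c.png",cv2.resize(c,None,fx=3.5,fy=3.5,interpolation=cv2.INTER_CUBIC)[:600,:800])
E
```

```text
scene orange rim 365 med [0.5858 0.1298 0.0485] lo [0.4804 0.0499 0.0424] hi [0.6507 0.179  0.0525]
   rect [0.5664 0.1137] [0.1734 0.1302] 3.8460309505462646
scene blue 488 med [ 0.4279 -0.3709  0.1126] lo [ 0.4059 -0.3968  0.0294] hi [ 0.6176 -0.1605  0.1294]
   rect [ 0.5023 -0.2619] [0.3236 0.065 ] 49.99708557128906
scene bluehandle top 266 med [ 0.4191 -0.3796  0.125 ] lo [ 0.4057 -0.397   0.1105] hi [ 0.5883 -0.1915  0.1298]
   rect [ 0.4978 -0.2893] [0.2759 0.0366] 49.9970817565918
scene red 195 med [ 0.4928 -0.1641  0.087 ] lo [ 0.4847 -0.1813  0.0687] hi [ 0.5015 -0.1443  0.1034]
   rect [ 0.4921 -0.1632] [0.0167 0.0425] 27.871305465698242
scene red top 61 med [ 0.4933 -0.1632  0.1   ] lo [ 0.4845 -0.1806  0.0942] hi [ 0.5015 -0.1428  0.1039]
   rect [ 0.4939 -0.1618] [0.0124 0.0416] 28.355093002319336
scene white walls 568 med [ 0.6247 -0.0125  0.0491] lo [ 0.3938 -0.3987  0.0452] hi [0.7883 0.2486 0.0533]
   rect [ 0.6036 -0.0773] [0.6974 0.3702] 84.65438842773438
scene plate 1323 med [ 0.5156 -0.2046  0.0079] lo [ 0.3981 -0.3941  0.0044] hi [0.7752 0.2805 0.0116]
   rect 
[... 610 characters left out ...]
.4858 -0.1764  0.0702] hi [ 0.5084 -0.1389  0.1032]
   rect [ 0.4976 -0.1603] [0.0202 0.0461] 16.269245147705078
side red top 52 med [ 0.4972 -0.1561  0.1013] lo [ 0.4861 -0.1805  0.095 ] hi [ 0.5083 -0.1389  0.1033]
   rect [ 0.4979 -0.16  ] [0.0117 0.0458] 23.38339614868164
side white walls 314 med [0.5528 0.0461 0.0488] lo [ 0.406  -0.357   0.0454] hi [0.7263 0.2293 0.0531]
   rect [ 0.612 -0.09 ] [0.6314 0.34  ] 80.67843627929688
side plate 809 med [ 0.5173 -0.1188  0.0071] lo [ 0.3955 -0.3694  0.0044] hi [0.7738 0.0445 0.0114]
   rect [ 0.6169 -0.1659] [0.6314 0.3512] 71.82393646240234
side brown 174 med [ 0.5726 -0.3626  0.0655] lo [ 0.5516 -0.3825  0.046 ] hi [ 0.5998 -0.3539  0.08  ]
```

View pics/side0c.png

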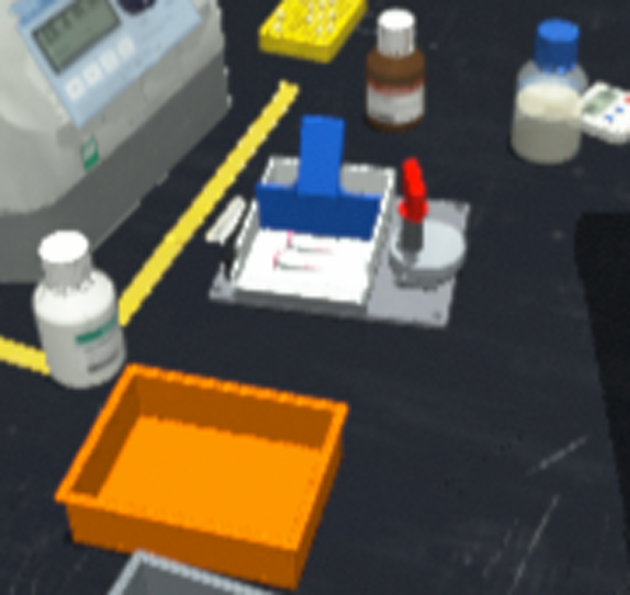

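The crop shows the tray with its blue handle leaning away from the tub (+y side faces the tub). Two pink tubes lie in bay A at about (300,250) and the knob is at right. A white bottle stands near the tub's back corner.

```bash
python3 - <<'E'
from h import *
near=lambda p:(abs(p[...,0]-.56)<.16)&(abs(p[...,1]+.15)<.14)
for n in ("scene","side"):
    im=cv2.imread(f"pics/{n}0.png"); P=np.load(f"{n}0.npy"); hsv=cv2.cvtColor(im,cv2.COLOR_BGR2HSV)
    H,S,V=[hsv[...,i].astype(int) for i in range(3)]; z=P[...,2]
    def rect(nm,m):
        p=P[m]; r=cv2.minAreaRect(p[:,:2].astype(np.float32)); print(n,nm,len(p),p.mean(0),"rect",np.array(r[0]),np.array(r[1]),r[2])
    def line(nm,m):
        p=P[m]; l=cv2.fitLine(p[:,:2].astype(np.float32),cv2.DIST_HUBER,0,.01,.01).ravel(); print(n,nm,len(p),p.mean(0),"ang",np.degrees(np.arctan(l[1]/l[0])),"x",p[:,0].min(),p[:,0].max())
    bl=(H>100)&(H<125)&(S>150)&near(P)
    line("divider",bl&(z<.064)&(z>.02))
    line("handle mid",bl&(z>.1)&(z<.11))
    line("handle top",bl&(z>.118))
    q=P[bl&(z>.08)]-P[bl&(z>.08)].mean(0); print("  handle normal",np.linalg.svd(q)[2][2], "mean",P[bl&(z>.08)].mean(0))
    rect("plate",(z>.005)&(z<.0115)&near(P)&(S<60))
    rect("walls",(z>.045)&(z<.053)&near(P)&(S<60)&(V>120))
    rect("orange",(H>5)&(H<16)&(S>150)&(z>.044)&(z<.056)&(P[...,1]>0))
    rect("tubfloor",(H>5)&(H<16)&(S>150)&(z<.006)&(P[...,1]>0))
    if n=="side":
      for nm,(x,y) in dict(wbottle=(240,218),buffer=(376,160),amber=(333,150)).items(): print(nm,P[y-3:y+3,x-3:x+3].reshape(-1,3).mean(0))
E
```

```text
scene divider 118 [ 0.584  -0.1648  0.0434] ang 7.286041 x 0.5351458228219568 0.6293315921432938
scene handle mid 9 [ 0.5686 -0.1889  0.1055] ang 86.90098 x 0.5644523008728421 0.5719792220658562
scene handle top 20 [ 0.5816 -0.1939  0.1195] ang 0.8527867 x 0.5673723257609469 0.5968920105978597
  handle normal [-0.0639  0.8843  0.4626] mean [ 0.5743 -0.1903  0.1084]
scene plate 837 [ 0.515  -0.1921  0.008 ] rect [ 0.5577 -0.1318] [0.3013 0.2567] 77.85713195800781
scene walls 184 [ 0.5885 -0.1775  0.0485] rect [ 0.6327 -0.1364] [0.2694 0.1547] 28.349224090576172
scene orange 309 [0.5742 0.121  0.0489] rect [0.5664 0.1137] [0.1734 0.1302] 3.8460309505462646
scene tubfloor 282 [0.5708 0.1098 0.0021] rect [0.7058 0.1816] [0.5068 0.1715] 25.571027755737305
side divider 340 [ 0.5842 -0.1622  0.0444] ang 7.010207 x 0.5313057097159857 0.6542585175865395
side handle mid 39 [ 0.5836 -0.183   0.105 ] ang 6.7928176 x 0.5671131019155053 0.6003744196484295
side handle top 16 [ 0.5847 -0.1906  0.1196] ang 11.183662 x 0.5697341950010875 0.6011146931104048
  handle normal [ 0.1356 -0.8525 -0.5049] mean [ 0.5833 -0.1804  0.1007]
side plate 523 [ 0.5212 -0.132   0.0072] rect [ 0.5607 -0.1649] [0.1994 0.1618] 7.15338134765625
side walls 94 [ 0.5797 -0.1812  0.048 ] rect [ 0.5823 -0.1647] [0.1128 0.1261] 7.30030632019043
side orange 220 [0.5716 0.1138 0.0473] rect [0.5636 0.1171] [0.1662 0.1297] 0.9977734088897705
side tubfloor 282 [0.5811 0.0936 0.0014] rect [0.7377 0.1002] [0.5009 0.1761] 4.237914085388184
wbottle [0.7052 0.0402 0.08  ]
buffer [ 0.4244 -0.3466  0.0689]
amber [ 0.5723 -0.3609  0.0712]
```

```bash
cat >> h.py <<'E'
from scipy.spatial.transform import Slerp
YAW=np.radians(7.1); RT=R.from_euler('z',YAW).as_matrix(); O=np.array([.5835,-.1645,.008])
Rot=lambda q:R.from_quat(q).as_matrix()
def tool_R(tip,sgn):  # tray tipped by tip (rad) towards +y
    A=RT@R.from_euler('x',-tip).as_matrix()
    x=A@[0,.5,-.8660254]; z=sgn*(A@[0,.8660254,.5]); return np.c_[x,np.cross(z,x),z]
C0=None
def wrist_q(Rt,q1,q23,near=None):   # q4,q5,q6 candidates for tool rotation
    o=np.load("start.npz"); q=o["q"]
    f=lambda q1,q23,q4,q5,q6:R.from_euler('ZYZYZ',[0,0,0,0,0]).as_matrix() if 0 else (R.from_euler('z',q1)*R.from_euler('y',q23)*R.from_euler('z',q4)*R.from_euler('y',q5)*R.from_euler('z',q6)).as_matrix()
    C=f(q[0],q[1]+q[2],*q[3:]).T@Rot(o["rot"])
    M=(R.from_euler('z',q1)*R.from_euler('y',q23)).as_matrix().T@Rt@C.T
    a=R.from_matrix(M).as_euler('ZYZ')
    return a, np.array([a[0]+np.pi,-a[1],a[2]+np.pi]), C
def plan(p,Rt,n,g):
    o=robot.get_obs(); p0=np.array(o["position"]); R0=R.from_quat(o["tool_rot"]); R1=R.from_matrix(Rt)
    rv=(R0.inv()*R1).as_rotvec()
    print("dist",np.linalg.norm(p-p0),"deg",np.degrees(np.linalg.norm(rv)))
    for i in range(n):
        Ri=R0*R.from_rotvec(rv*i/n); s=Ri.inv().apply((p-p0)/n)*100
        print([round(float(v),2) for v in s]+[round(float(v),3) for v in rv/n]+[g])
E
python3 - <<'E'
from h import *
o=robot.get_obs(); np.savez("start.npz",q=o["q"],rot=o["tool_rot"])
print(Rot(o["tool_rot"]))
for s in (1,-1):
  for tip in (0,65):
    for q1 in (-.33,.2):
      print(s,tip,q1,*wrist_q(tool_R(np.radians(tip),s),q1,1.96))
G=O+RT@[0,-.0225,.095]; print(G)
Rt=tool_R(0,1);print(Rt)
E
```

```text
[[-0.0004  0.9324  0.3614]
 [ 0.0019  0.3614 -0.9324]
 [-1.      0.0003 -0.0019]]
1 0 -0.33 [ 0.4701  1.4447 -2.1477] [ 3.6117 -1.4447  0.9939] [[-0.  0. -1.]
 [ 0.  1.  0.]
 [ 1. -0. -0.]]
1 0 0.2 [ 0.5648  1.1985 -1.7095] [ 3.7064 -1.1985  1.4321] [[-0.  0. -1.]
 [ 0.  1.  0.]
 [ 1. -0. -0.]]
1 65 -0.33 [-0.6613  0.9962 -1.7079] [ 2.4803 -0.9962  1.4337] [[-0.  0. -1.]
 [ 0.  1.  0.]
 [ 1. -0. -0.]]
1 65 0.2 [-0.6361  1.2969 -1.2808] [ 2.5055 -1.2969  1.8608] [[-0.  0. -1.]
 [ 0.  1.  0.]
 [ 1. -0. -0.]]
-1 0 -0.33 [0.4701 1.4447 0.9939] [ 3.6117 -1.4447  4.1355] [[-0.  0. -1.]
 [ 0.  1.  0.]
 [ 1. -0. -0.]]
-1 0 0.2 [0.5648 1.1985 1.4321] [ 3.7064 -1.1985  4.5736] [[-0.  0. -1.]
 [ 0.  1.  0.]
 [ 1. -0. -0.]]
-1 65 -0.33 [-0.6613  0.9962  1.4337] [ 2.4803 -0.9962  4.5753] [[-0.  0. -1.]
 [ 0.  1.  0.]
 [ 1. -0. -0.]]
-1 65 0.2 [-0.6361  1.2969  1.8608] [ 2.5055 -1.2969  5.0023] [[-0.  0. -1.]
 [ 0.  1.  0.]
 [ 1. -0. -0.]]
[ 0.5863 -0.1868  0.103 ]
[[-0.0618 -0.9923 -0.107 ]
 [ 0.4962 -0.1236  0.8594]
 [-0.866   0.      0.5   ]]
```

```bash
python3 - <<'E'
from h import *
Rt=tool_R(0,-1); G=O+RT@[0,-.0225,.095]; p=G+(.019-.15)*Rt[:,0]; print(p)
plan(p,Rt,12,8.7)
E
```

```text
[ 0.5944 -0.2518  0.2164]
dist 0.49495556646292255 deg 32.972140094860684
[0.05, 3.86, -1.46, 0.02, 0.043, 0.005, 8.7]
[0.13, 3.83, -1.53, 0.02, 0.043, 0.005, 8.7]
[0.22, 3.8, -1.6, 0.02, 0.043, 0.005, 8.7]
[0.31, 3.76, -1.66, 0.02, 0.043, 0.005, 8.7]
[0.4, 3.73, -1.72, 0.02, 0.043, 0.005, 8.7]
[0.5, 3.69, -1.78, 0.02, 0.043, 0.005, 8.7]
[0.6, 3.65, -1.83, 0.02, 0.043, 0.005, 8.7]
[0.7, 3.61, -1.87, 0.02, 0.043, 0.005, 8.7]
[0.8, 3.57, -1.91, 0.02, 0.043, 0.005, 8.7]
[0.9, 3.52, -1.94, 0.02, 0.043, 0.005, 8.7]
[1.0, 3.48, -1.97, 0.02, 0.043, 0.005, 8.7]
[1.11, 3.43, -2.0, 0.02, 0.043, 0.005, 8.7]
```

arm_command(plan=[[0,3.9,-1.5,0.02,0.043,0.005,8.7],[0.1,3.8,-1.5,0.02,0.043,0.005,8.7],[0.2,3.8,-1.6,0.02,0.043,0.005,8.7],[0.3,3.8,-1.7,0.02,0.043,0.005,8.7],[0.4,3.7,-1.7,0.02,0.043,0.005,8.7],[0.5,3.7,-1.8,0.02,0.043,0.005,8.7],[0.6,3.7,-1.8,0.02,0.043,0.005,8.7],[0.7,3.6,-1.9,0.02,0.043,0.005,8.7],[0.8,3.6,-1.9,0.02,0.043,0.005,8.7],[0.9,3.5,-1.9,0.02,0.043,0.005,8.7],[1,3.5,-2,0.02,0.043,0.005,8.7],[1.1,3.4,-2,0.02,0.043,0.005,8.7]], grip_force=40)

```text
time: 1.6
position: [0.6043, -0.243, 0.2122]
tool_rot: [0.578, 0.651, -0.332, 0.362]
ft_force: [-1.2, -0.7, 0.2]
grip_width: 0.0868
```

```bash
python3 - <<'E'
from h import *
im,P=cloud("wrist"); cv2.imwrite("pics/w1.png",im); np.save("w1.npy",P); print(robot.get_obs())
hsv=cv2.cvtColor(im,cv2.COLOR_BGR2HSV); H,S,V=[hsv[...,i].astype(int) for i in range(3)]; z=P[...,2]
near=(abs(P[...,0]-.58)<.1)&(abs(P[...,1]+.16)<.1)
bl=(H>100)&(H<125)&(S>150)&near
for a,b in ((.02,.064),(.075,.09),(.09,.105),(.105,.12),(.12,.14)):
    p=P[bl&(z>a)&(z<b)]
    if len(p)>20: print(a,b,len(p),p.mean(0),p.min(0),p.max(0),cv2.fitLine(p[:,:2].astype(np.float32),cv2.DIST_HUBER,0,.01,.01).ravel())
p=P[bl&(z>.08)];
if len(p)>20: print(np.linalg.svd(p-p.mean(0),full_matrices=False)[2][2],p.mean(0))
Rt=tool_R(0,-1); G=O+RT@[0,-.0225,.095]; plan(G+(.019-.15)*Rt[:,0],Rt,2,8.7)
E
```

```text
{'time': 1.65, 'q': array([-0.7135,  0.7479,  1.1475,  0.3553,  1.6676,  0.7048]), 'joint_velocities': array([-0.0248, -0.0247,  0.0607, -0.0886, -0.0164, -0.102 ]), 'joint_torque': array([ -8.9984, -55.5913, -17.0737,   0.1319,   1.8463,   0.1114]), 'position': array([ 0.6075, -0.2392,  0.2115]), 'tool_rot': array([ 0.5787,  0.6523, -0.3292,  0.3622]), 'ft_force': array([1.676 , 1.683 , 0.4198]), 'moment': array([-0.2407, -0.1009, -0.0941]), 'grip_width': 0.08693795821134637}
0.02 0.064 1213 [ 0.586  -0.1649  0.0412] [ 0.5074 -0.2104  0.0209] [ 0.6349 -0.1523  0.0639] [ 0.9925  0.1223  0.5954 -0.1625]
0.075 0.09 23 [ 0.6013 -0.1723  0.0832] [ 0.6006 -0.1795  0.0765] [ 0.6017 -0.1655  0.0899] [ 0.0637 -0.998   0.6013 -0.172 ]
0.09 0.105 34 [ 0.602  -0.1806  0.0972] [ 0.5999 -0.1886  0.0903] [ 0.603  -0.1726  0.1047] [ 0.0739 -0.9973  0.6021 -0.1799]
0.105 0.12 249 [ 0.5894 -0.1941  0.1173] [ 0.5692 -0.199   0.105 ] [ 0.6042 -0.1812  0.12  ] [ 0.9841  0.1778  0.5887 -0.1945]
0.12 0.14 79 [ 0.5853 -0.1922  0.1205] [ 0.5698 -0.1979  0.12  ] [ 0.6013 -0.189   0.1217] [ 0.9927  0.1208  0.5851 -0.1921]
[ 0.2512 -0.9277 -0.2762] [ 0.5903 -0.1916  0.1153]
dist 0.0189311108806035 deg 1.6214194771626986
[-0.5, -0.73, 0.35, -0.007, -0.012, 0.002, 8.7]
[-0.49, -0.73, 0.35, -0.007, -0.012, 0.002, 8.7]
```

View pics/w1.png

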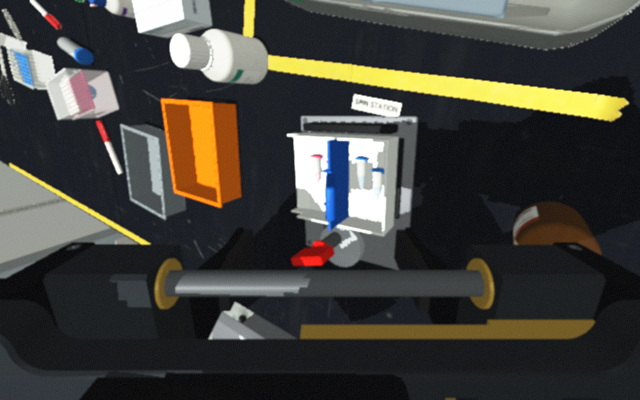

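The wrist view shows the tray from above: the handle and divider edge-on at (337,180), pink tubes at left (317,165), blue tubes at right (365,170), red bar at (312,255), and the amber bottle at (555,235), clear of the path.

arm_command(plan=[[-0.5,-0.7,0.3,-0.007,-0.012,0.002,5],[-0.4,-0.6,0.3,-0.007,-0.01,0.002,5],[0,0,0,0,0,0,5],[0,0,0,0,0,0,5]])

```text
time: 2.15
position: [0.5931, -0.2522, 0.2157]
tool_rot: [0.573, 0.649, -0.331, 0.374]
ft_force: [-0.1, -0.8, 0.2]
grip_width: 0.0559
```

```bash
python3 - <<'E'
from h import *
Rt=tool_R(0,-1); G=O+RT@[0,-.0225,.095]; plan(G+.019*Rt[:,0],Rt,8,5)
o=robot.get_obs();print(o["position"],o["q"])
E
```

```text
dist 0.149443512961351 deg 0.08924398062821329
[1.87, 0.02, -0.01, -0.0, -0.0, 0.0, 5]
[1.87, 0.02, -0.01, -0.0, -0.0, 0.0, 5]
[1.87, 0.02, -0.01, -0.0, -0.0, 0.0, 5]
[1.87, 0.02, -0.01, -0.0, -0.0, 0.0, 5]
[1.87, 0.02, -0.01, -0.0, -0.0, 0.0, 5]
[1.87, 0.02, -0.01, -0.0, -0.0, 0.0, 5]
[1.87, 0.02, -0.01, -0.0, -0.0, 0.0, 5]
[1.87, 0.02, -0.01, -0.0, -0.0, 0.0, 5]
[ 0.5931 -0.2522  0.2157] [-0.735   0.7266  1.1703  0.3334  1.6532  0.6707]
```

arm_command(plan=[[1.5,0,0,0,0,0,5],[2.2,0,0,0,0,0,5],[2.2,0,0,0,0,0,5],[2.2,0,0,0,0,0,5],[2.2,0,0,0,0,0,5],[2.2,0,0,0,0,0,5],[1.4,0,0,0,0,0,5],[0.6,0,0,0,0,0,5],[0,0,0,0,0,0,5]])

```text
time: 3.28
position: [0.5807, -0.1758, 0.082]
tool_rot: [0.573, 0.65, -0.332, 0.372]
ft_force: [-0.2, -0.1, 0.3]
grip_width: 0.05
```

```bash
python3 - <<'E'
from h import *
Rt=tool_R(0,-1); G=O+RT@[0,-.0225,.095]; plan(G+.019*Rt[:,0],Rt,1,5)
im,P=cloud("side"); cv2.imwrite("pics/s2.png",cv2.resize(im[100:260,220:440],None,fx=3.5,fy=3.5))
E
```

```text
dist 0.006554276624261749 deg 0.335593959405373
[-0.5, 0.42, -0.04, -0.004, -0.003, 0.003, 5]
```

View pics/s2.png

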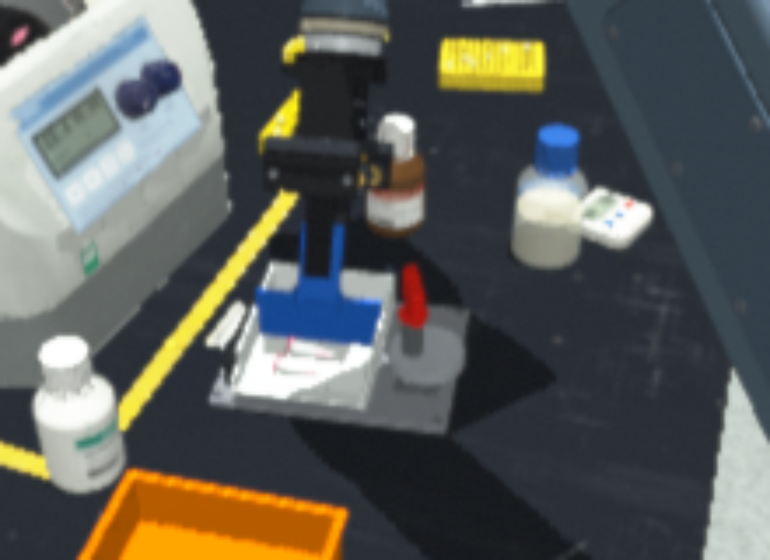

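The view shows the finger over the blue handle, centred, at about (322,240), with the bottles clear. Correcting by a few mm, then closing.

arm_command(plan=[[-0.4,0.3,0,0,0,0,5],[0,0,0,0,0,0,5],[0,0,0,0,0,0,0.5],[0,0,0,0,0,0,0.5],[0,0,0,0,0,0,0.5],[0,0,0,0,0,0,0.5],[0,0,0,0,0,0,0.5],[0,0,0,0,0,0,0.5],[0,0,0,0,0,0,0.5],[0,0,0,0,0,0,0.5]])

```text
time: 4.58
position: [0.5856, -0.1775, 0.0892]
tool_rot: [0.575, 0.649, -0.331, 0.373]
ft_force: [0.2, 1.2, 2.1]
grip_width: 0.0095
```

```bash
python3 - <<'E'
from h import *
o=robot.get_obs(); np.savez("grasp.npz",p=o["position"],r=o["tool_rot"]); print(o)
# lift 10 cm world z
print(Rot(o["tool_rot"]).T@[0,0,10])
E
```

```text
{'time': 4.575, 'q': array([-0.6618,  0.8194,  1.3794,  0.3739,  1.3489,  0.629 ]), 'joint_velocities': array([ 0.0004, -0.0015,  0.0018, -0.0011,  0.0004, -0.0009]), 'joint_torque': array([ -0.4251, -50.102 , -12.7777,   0.8954,   1.2105,  -0.0059]), 'position': array([ 0.5856, -0.1775,  0.0892]), 'tool_rot': array([ 0.5747,  0.6492, -0.3306,  0.3729]), 'ft_force': array([0.2172, 1.2046, 2.0764]), 'moment': array([-0.1631, -0.081 , -0.0344]), 'grip_width': 0.009506266476531005}
[-8.6413 -0.0062 -5.0328]
```

arm_command(plan=[[-0.4,0,-0.25,0,0,0,0.5],[-0.9,0,-0.5,0,0,0,0.5],[-1.5,0,-0.85,0,0,0,0.5],[-1.7,0,-1,0,0,0,0.5],[-1.7,0,-1,0,0,0,0.5],[-1.7,0,-1,0,0,0,0.5],[-1.7,0,-1,0,0,0,0.5],[-1.5,0,-0.85,0,0,0,0.5],[-0.8,0,-0.5,0,0,0,0.5],[0,0,0,0,0,0,0.5]])

```text
time: 5.82
position: [0.5857, -0.1785, 0.2369]
tool_rot: [0.574, 0.648, -0.332, 0.375]
ft_force: [-0.4, -0.8, -3.7]
grip_width: 0.0099
```

```bash
cat >> h.py <<'E'
try:
    _g=np.load("grasp.npz"); RG=Rot(_g["r"]); PG=_g["p"]
except Exception: pass
def lip_pose(tip,lip):  # TCP pose with tray tipped and lip at given world point
    # tray frame relative to tool at grasp (assume tray at O,YAW)
    A=RT@R.from_euler('x',-tip).as_matrix()
    tcp_t=RT.T@(PG-O); Rt=A@RT.T@RG
    return lip+A@(tcp_t-[0,.081,.0155]),Rt
E
python3 - <<'E'
from h import *
o=robot.get_obs(); print(o["position"],o["ft_force"],o["moment"],o["grip_width"])
for t in (0,25,65):
    p,Rt=lip_pose(np.radians(t),np.array([.566,.085,.1])); print(t,p)
p,Rt=lip_pose(np.radians(0),np.array([.568,.055,.12])); plan(p,RG,10,.5)
E
```

```text
[ 0.5857 -0.1785  0.2369] [-0.3755 -0.82   -3.699 ] [-0.5907 -0.0867 -0.0175] 0.00991597873184157
0 [ 0.5781 -0.0084  0.1657]
25 [0.5736 0.0279 0.1993]
65 [0.564  0.1047 0.2131]
dist 0.1492569767496533 deg 0.33950984092717956
[1.14, 0.11, -0.96, 0.0, 0.001, -0.0, 0.5]
[1.14, 0.11, -0.96, 0.0, 0.001, -0.0, 0.5]
[1.14, 0.11, -0.96, 0.0, 0.001, -0.0, 0.5]
[1.14, 0.11, -0.95, 0.0, 0.001, -0.0, 0.5]
[1.14, 0.11, -0.95, 0.0, 0.001, -0.0, 0.5]
[1.14, 0.11, -0.95, 0.0, 0.001, -0.0, 0.5]
[1.14, 0.11, -0.95, 0.0, 0.001, -0.0, 0.5]
[1.14, 0.11, -0.95, 0.0, 0.001, -0.0, 0.5]
[1.14, 0.11, -0.95, 0.0, 0.001, -0.0, 0.5]
[1.14, 0.11, -0.95, 0.0, 0.001, -0.0, 0.5]
```

```bash
python3 - <<'E'
from h import *
p,Rt=lip_pose(np.radians(25),np.array([.567,.085,.115])); plan(p,Rt,12,.5)
E
```

```text
dist 0.2079229577383229 deg 24.664823410202864
[1.02, 0.12, -1.4, -0.0, -0.036, 0.0, 0.5]
[0.97, 0.12, -1.43, -0.0, -0.036, 0.0, 0.5]
[0.92, 0.12, -1.47, -0.0, -0.036, 0.0, 0.5]
[0.86, 0.12, -1.5, -0.0, -0.036, 0.0, 0.5]
[0.81, 0.12, -1.53, -0.0, -0.036, 0.0, 0.5]
[0.75, 0.12, -1.56, -0.0, -0.036, 0.0, 0.5]
[0.7, 0.12, -1.58, -0.0, -0.036, 0.0, 0.5]
[0.64, 0.12, -1.61, -0.0, -0.036, 0.0, 0.5]
[0.58, 0.12, -1.63, -0.0, -0.036, 0.0, 0.5]
[0.52, 0.12, -1.65, -0.0, -0.036, 0.0, 0.5]
[0.46, 0.12, -1.67, -0.0, -0.036, 0.0, 0.5]
[0.4, 0.12, -1.68, -0.0, -0.036, 0.0, 0.5]
```

arm_command(plan=[[0.6,0.1,-0.8,0,-0.02,0,0.5],[1,0.1,-1.4,0,-0.036,0,0.5],[0.9,0.1,-1.5,0,-0.036,0,0.5],[0.9,0.1,-1.5,0,-0.036,0,0.5],[0.8,0.1,-1.6,0,-0.036,0,0.5],[0.7,0.1,-1.6,0,-0.036,0,0.5],[0.7,0.1,-1.6,0,-0.036,0,0.5],[0.6,0.1,-1.6,0,-0.036,0,0.5],[0.6,0.1,-1.6,0,-0.036,0,0.5],[0.5,0.1,-1.6,0,-0.036,0,0.5],[0.4,0.1,-1.4,0,-0.03,0,0.5],[0.2,0.1,-0.8,0,-0.02,0,0.5]])

```text
time: 7.32
position: [0.5618, 0.0286, 0.2082]
tool_rot: [0.492, 0.57, -0.443, 0.487]
ft_force: [0.3, -0.4, -3.2]
grip_width: 0.0101
```

```bash
python3 - <<'E'
from h import *
o=robot.get_obs(); print(o["position"],o["q"],o["grip_width"])
p,Rt=lip_pose(np.radians(25),np.array([.567,.085,.11])); plan(p,Rt,1,.5)
im,P=cloud("side"); cv2.imwrite("pics/s3.png",cv2.resize(im[130:330,180:440],None,fx=3,fy=3))
E
```

```text
[0.5618 0.0286 0.2082] [-0.2131  0.4804  1.5796  0.1286  1.1535  1.1784] 0.01010645142573261
dist 0.012856592797493146 deg 2.8752106850732977
[-0.17, 1.26, 0.21, 0.0, -0.043, 0.027, 0.5]
```

View pics/s3.png

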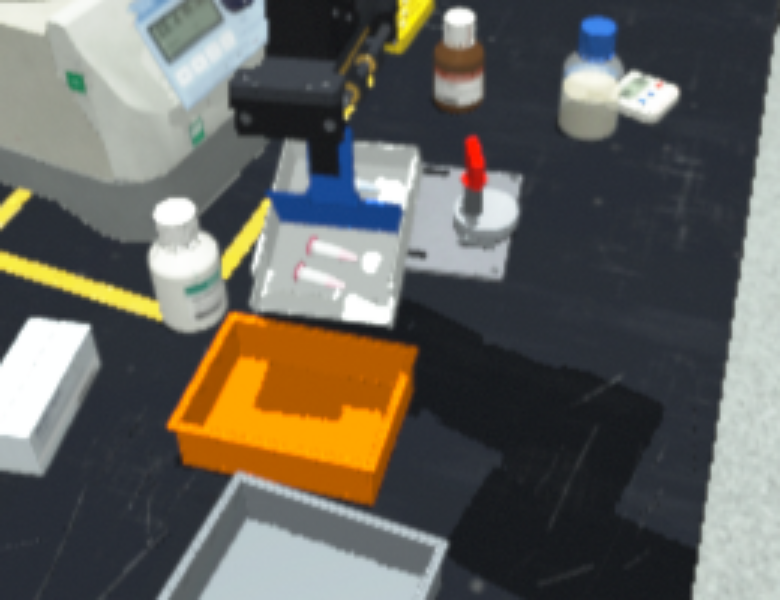

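The view shows the tray held above the tub's near edge, pink tubes still in bay A at (325,265), and the lip at about (320,315) just past the tub's rim.

```bash
python3 - <<'E'
from h import *
p,Rt=lip_pose(np.radians(55),np.array([.567,.082,.092])); print(p); plan(p,Rt,12,.5)
E
```

```text
[0.5675 0.0819 0.2068]
dist 0.052348485914352316 deg 32.52888084906937
[0.07, 0.1, -0.42, 0.001, -0.047, 0.002, 0.5]
[0.05, 0.1, -0.42, 0.001, -0.047, 0.002, 0.5]
[0.03, 0.1, -0.42, 0.001, -0.047, 0.002, 0.5]
[0.01, 0.1, -0.42, 0.001, -0.047, 0.002, 0.5]
[-0.01, 0.1, -0.42, 0.001, -0.047, 0.002, 0.5]
[-0.03, 0.1, -0.42, 0.001, -0.047, 0.002, 0.5]
[-0.05, 0.1, -0.42, 0.001, -0.047, 0.002, 0.5]
[-0.07, 0.1, -0.42, 0.001, -0.047, 0.002, 0.5]
[-0.09, 0.1, -0.41, 0.001, -0.047, 0.002, 0.5]
[-0.11, 0.1, -0.41, 0.001, -0.047, 0.002, 0.5]
[-0.13, 0.1, -0.4, 0.001, -0.047, 0.002, 0.5]
[-0.15, 0.1, -0.4, 0.001, -0.047, 0.002, 0.5]
```

arm_command(plan=[[0.1,0.1,-0.4,0,-0.047,0.002,0.5],[0,0.1,-0.4,0,-0.047,0.002,0.5],[0,0.1,-0.4,0,-0.047,0.002,0.5],[0,0.1,-0.4,0,-0.047,0.002,0.5],[0,0.1,-0.4,0,-0.047,0.002,0.5],[0,0.1,-0.4,0,-0.047,0.002,0.5],[0,0.1,-0.4,0,-0.047,0.002,0.5],[-0.1,0.1,-0.4,0,-0.047,0.002,0.5],[-0.1,0.1,-0.4,0,-0.047,0.002,0.5],[-0.1,0.1,-0.4,0,-0.047,0.002,0.5],[-0.1,0.1,-0.4,0,-0.047,0.002,0.5],[0,0,0,0,0,0,0.5]])

```text
time: 8.88
position: [0.5624, 0.077, 0.2008]
tool_rot: [0.366, 0.422, -0.555, 0.617]
ft_force: [0.8, -0.8, -2.2]
grip_width: 0.01
```

```bash
python3 - <<'E'
from h import *
o=robot.get_obs(); print(o["position"],o["q"],o["ft_force"],o["grip_width"])
im,P=cloud("side"); cv2.imwrite("pics/s4.png",cv2.resize(im[130:330,180:440],None,fx=3,fy=3))
p,Rt=lip_pose(np.radians(66),np.array([.567,.085,.092])); print(p); plan(p,Rt,6,.5)
E
```

```text
[0.5624 0.077  0.2008] [ 0.1426  0.5288  1.5776 -0.4343  1.1023  1.8048] [ 0.8272 -0.8368 -2.2497] 0.00999609291960418
[0.5648 0.1066 0.2047]
dist 0.030394545306325536 deg 13.736907239904895
[-0.24, 0.09, -0.43, 0.001, -0.04, 0.003, 0.5]
[-0.26, 0.09, -0.42, 0.001, -0.04, 0.003, 0.5]
[-0.28, 0.09, -0.41, 0.001, -0.04, 0.003, 0.5]
[-0.29, 0.1, -0.4, 0.001, -0.04, 0.003, 0.5]
[-0.31, 0.1, -0.39, 0.001, -0.04, 0.003, 0.5]
[-0.32, 0.1, -0.38, 0.001, -0.04, 0.003, 0.5]
```

View pics/s4.png

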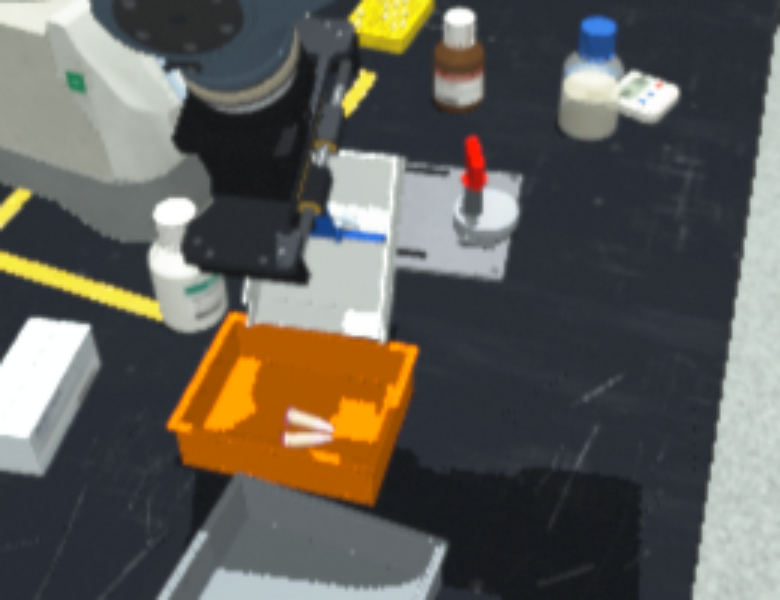

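Both pink tubes lie in the orange tub at (308,428) and bay A is empty. Now untip and go back.

```bash
python3 - <<'E'
from h import *
p,Rt=lip_pose(np.radians(20),np.array([.569,.06,.135])); print(p); plan(p,Rt,10,.5)
E
```

```text
[ 0.5776 -0.0054  0.2289]
dist 0.08785079107206087 deg 32.32110433434181
[0.05, 0.05, 0.88, -0.0, 0.056, 0.002, 0.5]
[0.0, 0.05, 0.88, -0.0, 0.056, 0.002, 0.5]
[-0.04, 0.05, 0.88, -0.0, 0.056, 0.002, 0.5]
[-0.09, 0.05, 0.87, -0.0, 0.056, 0.002, 0.5]
[-0.14, 0.05, 0.87, -0.0, 0.056, 0.002, 0.5]
[-0.19, 0.05, 0.86, -0.0, 0.056, 0.002, 0.5]
[-0.24, 0.05, 0.84, -0.0, 0.056, 0.002, 0.5]
[-0.29, 0.05, 0.83, -0.0, 0.056, 0.002, 0.5]
[-0.33, 0.05, 0.81, -0.0, 0.056, 0.002, 0.5]
[-0.38, 0.05, 0.79, -0.0, 0.056, 0.002, 0.5]
```

arm_command(plan=[[-0.6,0.05,0.6,0,0.03,0,0.5],[-0.2,0.05,0.9,0,0.056,0.002,0.5],[0,0.05,0.9,0,0.056,0.002,0.5],[0,0.05,0.9,0,0.056,0.002,0.5],[-0.1,0.05,0.9,0,0.056,0.002,0.5],[-0.2,0.05,0.9,0,0.056,0.002,0.5],[-0.2,0.05,0.9,0,0.056,0.002,0.5],[-0.3,0.05,0.8,0,0.056,0.002,0.5],[-0.3,0.05,0.8,0,0.056,0.002,0.5],[-0.4,0.05,0.8,0,0.056,0.002,0.5]])

```text
time: 10.18
position: [0.5756, -0.0104, 0.2375]
tool_rot: [0.51, 0.57, -0.429, 0.481]
ft_force: [0.0, -0.8, -2.8]
grip_width: 0.0094
```

```bash
python3 - <<'E'
from h import *
plan(PG+[-.001,.0,.13],RG,12,.5)
E
```

```text
dist 0.16835058579661413 deg 20.461632044274726
[-0.09, -0.08, 1.4, -0.001, 0.03, -0.0, 0.5]
[-0.13, -0.08, 1.39, -0.001, 0.03, -0.0, 0.5]
[-0.17, -0.08, 1.39, -0.001, 0.03, -0.0, 0.5]
[-0.21, -0.09, 1.38, -0.001, 0.03, -0.0, 0.5]
[-0.25, -0.09, 1.38, -0.001, 0.03, -0.0, 0.5]
[-0.29, -0.09, 1.37, -0.001, 0.03, -0.0, 0.5]
[-0.33, -0.09, 1.36, -0.001, 0.03, -0.0, 0.5]
[-0.37, -0.09, 1.35, -0.001, 0.03, -0.0, 0.5]
[-0.41, -0.09, 1.34, -0.001, 0.03, -0.0, 0.5]
[-0.45, -0.09, 1.32, -0.001, 0.03, -0.0, 0.5]
[-0.49, -0.09, 1.31, -0.001, 0.03, -0.0, 0.5]
[-0.53, -0.09, 1.3, -0.001, 0.03, -0.0, 0.5]
```

arm_command(plan=[[-0.1,-0.1,1.2,0,0.03,0,0.5],[-0.1,-0.1,1.4,0,0.03,0,0.5],[-0.2,-0.1,1.4,0,0.03,0,0.5],[-0.2,-0.1,1.4,0,0.03,0,0.5],[-0.3,-0.1,1.4,0,0.03,0,0.5],[-0.3,-0.1,1.4,0,0.03,0,0.5],[-0.3,-0.1,1.4,0,0.03,0,0.5],[-0.4,-0.1,1.3,0,0.03,0,0.5],[-0.4,-0.1,1.3,0,0.03,0,0.5],[-0.4,-0.1,1.3,0,0.03,0,0.5],[-0.5,-0.1,1.3,0,0.03,0,0.5],[0,0,0,0,0,0,0.5]])

```text
time: 11.68
position: [0.5806, -0.1803, 0.2205]
tool_rot: [0.578, 0.64, -0.337, 0.378]
ft_force: [-0.3, -0.1, -2.4]
grip_width: 0.0095
```

```bash
python3 - <<'E'
from h import *
o=robot.get_obs(); print(o["position"])
plan(PG+[-.001,.0,.03],RG,10,.5)
im,P=cloud("side"); np.save("s5.npy",P); cv2.imwrite("pics/s5f.png",im)
# tray attitude from rim/divider in hand
hsv=cv2.cvtColor(im,cv2.COLOR_BGR2HSV); H,S,V=[hsv[...,i].astype(int) for i in range(3)]
E=(P-o["position"])@RT+RT.T@(PG-O)  # expected-tray coords
bl=(H>100)&(H<125)&(S>150)&(abs(E[...,0])<.09)&(abs(E[...,1])<.09)
p=E[bl&(E[...,2]<.057)&(E[...,2]>.015)]; print("divider",len(p),p.mean(0),p.min(0),p.max(0),"normal",np.linalg.svd(p-p.mean(0),full_matrices=False)[2][2])
w=(S<50)&(V>110)&(abs(E[...,0])<.045)&(E[...,1]>.015)&(E[...,1]<.058)&(abs(E[...,2]-.01)<.012); p=E[w]; print("floor",len(p),p.mean(0),"normal",np.linalg.svd(p-p.mean(0),full_matrices=False)[2][2])
E
```

```text
[ 0.5806 -0.1803  0.2205]
dist 0.10139821063138325 deg 1.4162695272223298
[0.9, 0.04, 0.47, -0.001, 0.002, -0.001, 0.5]
[0.9, 0.04, 0.48, -0.001, 0.002, -0.001, 0.5]
[0.89, 0.04, 0.48, -0.001, 0.002, -0.001, 0.5]
[0.89, 0.04, 0.48, -0.001, 0.002, -0.001, 0.5]
[0.89, 0.04, 0.48, -0.001, 0.002, -0.001, 0.5]
[0.89, 0.04, 0.48, -0.001, 0.002, -0.001, 0.5]
[0.89, 0.04, 0.48, -0.001, 0.002, -0.001, 0.5]
[0.89, 0.04, 0.48, -0.001, 0.002, -0.001, 0.5]
[0.89, 0.04, 0.49, -0.001, 0.002, -0.001, 0.5]
[0.89, 0.04, 0.49, -0.001, 0.002, -0.001, 0.5]
divider 445 [0.0002 0.0018 0.0366] [-0.0519 -0.0027  0.0151] [0.0528 0.0063 0.0569] normal [ 0.0183  0.9994 -0.0303]
floor 302 [-0.0006  0.0367  0.0084] normal [-0.0029  0.0147  0.9999]
```

arm_command(plan=[[0.9,0.1,0.5,-0.002,0.004,-0.002,0.5],[0.9,0.1,0.5,-0.002,0.004,-0.002,0.5],[0.9,0.1,0.5,-0.002,0.004,-0.002,0.5],[0.9,0,0.5,0,0.004,0,0.5],[0.9,0,0.5,0,0.004,0,0.5],[0.9,0,0.5,0,0,0,0.5],[0.9,0,0.5,0,0,0,0.5],[0.9,0,0.5,0,0,0,0.5],[0.8,0,0.45,0,0,0,0.5],[0,0,0,0,0,0,0.5],[0,0,0,0,0,0,0.5]])

```text
time: 13.1
position: [0.5837, -0.1742, 0.1228]
tool_rot: [0.577, 0.649, -0.329, 0.372]
ft_force: [-0.9, -0.4, -2.9]
grip_width: 0.01
```

```bash
python3 - <<'E'
from h import *
print(robot.get_obs()["position"]-PG)
plan(PG+[0,.0,.015],RG,1,.5)
E
```

```text
[-0.0018  0.0033  0.0336]
dist 0.01897236333924481 deg 0.40354945876839116
[1.43, 0.14, 1.24, -0.001, -0.005, -0.004, 0.5]
```

arm_command(plan=[[0.5,0.15,0.5,0,-0.003,-0.004,0.5],[0.5,0,0.4,0,-0.003,0,0.5],[0.4,0,0.3,0,0,0,0.5],[0,0,0,0,0,0,0.5],[0,0,0,0,0,0,0.5]])

```text
time: 13.72
position: [0.5862, -0.1779, 0.104]
tool_rot: [0.575, 0.648, -0.331, 0.374]
ft_force: [0.1, 0.3, -2.6]
grip_width: 0.0099
```

```bash
python3 - <<'E'
from h import *
print(robot.get_obs()["position"]-PG)
plan(PG+[0,.0,-.001],RG,5,.5)
E
```

```text
[ 0.0006 -0.0004  0.0148]
dist 0.01583963296189253 deg 0.13454318397680468
[0.28, -0.01, 0.15, -0.0, 0.0, -0.0, 0.5]
[0.28, -0.01, 0.15, -0.0, 0.0, -0.0, 0.5]
[0.28, -0.01, 0.15, -0.0, 0.0, -0.0, 0.5]
[0.28, -0.01, 0.15, -0.0, 0.0, -0.0, 0.5]
[0.28, -0.01, 0.15, -0.0, 0.0, -0.0, 0.5]
```

arm_command(plan=[[0.28,-0.05,0.16,0,0,0,0.5],[0.28,0,0.16,0,0,0,0.5],[0.28,0,0.16,0,0,0,0.5],[0.28,0,0.16,0,0,0,0.5],[0.1,0,0.06,0,0,0,0.5],[0,0,0,0,0,0,0.5],[0,0,0,0,0,0,0.5]])

```text
time: 14.6
position: [0.5859, -0.1779, 0.0893]
tool_rot: [0.575, 0.648, -0.331, 0.374]
ft_force: [0.3, 0.4, -2.2]
grip_width: 0.0099
```

```bash
python3 - <<'E'
from h import *
o=robot.get_obs();print(o["position"]-PG,o["ft_force"],o["moment"])
E
```

```text
[ 0.0003 -0.0004  0.0001] [ 0.3155  0.408  -2.1873] [-0.516   0.0007 -0.0254]
```

arm_command(plan=[[0.1,0,0.06,0,0,0,0.5],[0,0,0,0,0,0,0.5],[0.1,0,0.06,0,0,0,0.5],[0,0,0,0,0,0,0.5]])

```text
time: 15.1
position: [0.5861, -0.1781, 0.0892]
tool_rot: [0.575, 0.648, -0.33, 0.374]
ft_force: [-0.1, 0.4, -2.7]
grip_width: 0.0098
```

arm_command(plan=[[0.2,0,0.12,0,0,0,0.5],[0.2,0,0.12,0,0,0,0.5],[0,0,0,0,0,0,0.5]])

```text
time: 15.48
position: [0.5861, -0.1783, 0.0894]
tool_rot: [0.575, 0.649, -0.329, 0.374]
ft_force: [-0.0, -0.4, -3.4]
grip_width: 0.0097
```

```bash
python3 - <<'E'
from h import *
o=robot.get_obs();print(o)
im,P=cloud("side"); cv2.imwrite("pics/s6.png",cv2.resize(im[100:270,220:440],None,fx=3.5,fy=3.5))
hsv=cv2.cvtColor(im,cv2.COLOR_BGR2HSV); H,S,V=[hsv[...,i].astype(int) for i in range(3)]
E=(P-O)@RT
bl=(H>100)&(H<125)&(S>150)&(abs(E[...,0])<.09)&(abs(E[...,1])<.09)
p=E[bl&(E[...,2]<.057)&(E[...,2]>.015)]; print("divider",len(p),p.mean(0),p.min(0),p.max(0),"normal",np.linalg.svd(p-p.mean(0),full_matrices=False)[2][2])
w=(S<50)&(V>110)&(abs(E[...,0])<.045)&(E[...,1]>.015)&(E[...,1]<.058)&(abs(E[...,2]-.01)<.012); p=E[w]; print("floor",len(p),p.mean(0),"normal",np.linalg.svd(p-p.mean(0),full_matrices=False)[2][2])
P0=np.load("side0.npy"); E0=(P0-O)@RT; w&=(abs(E0[...,2]-.01)<.012); print("start floor z",E0[w].mean(0), "plate z now",np.median(P[...,2][(abs(E[...,0]+.09)<.03)&(abs(E[...,1]-.05)<.02)]))
E
```

```text
{'time': 15.475, 'q': array([-0.6636,  0.8196,  1.3786,  0.3763,  1.349 ,  0.625 ]), 'joint_velocities': array([-0.0017, -0.0064, -0.0038,  0.0051,  0.0082, -0.0016]), 'joint_torque': array([ -0.0064, -52.8267, -13.2591,   1.4322,   1.876 ,  -0.0508]), 'position': array([ 0.5861, -0.1783,  0.0894]), 'tool_rot': array([ 0.5754,  0.6488, -0.329 ,  0.3737]), 'ft_force': array([-0.0232, -0.4147, -3.4328]), 'moment': array([-0.621 , -0.0101,  0.009 ]), 'grip_width': 0.009715804610681375}
divider 353 [0.0012 0.0016 0.0368] [-0.0518 -0.0536  0.0153] [0.0673 0.0063 0.0569] normal [ 0.0114  0.9988 -0.0472]
floor 284 [-0.0008  0.0369  0.0092] normal [ 0.0049  0.009  -0.9999]
start floor z [-0.0015  0.0384  0.0105] plate z now 0.00899956809880631
```

View pics/s6.png

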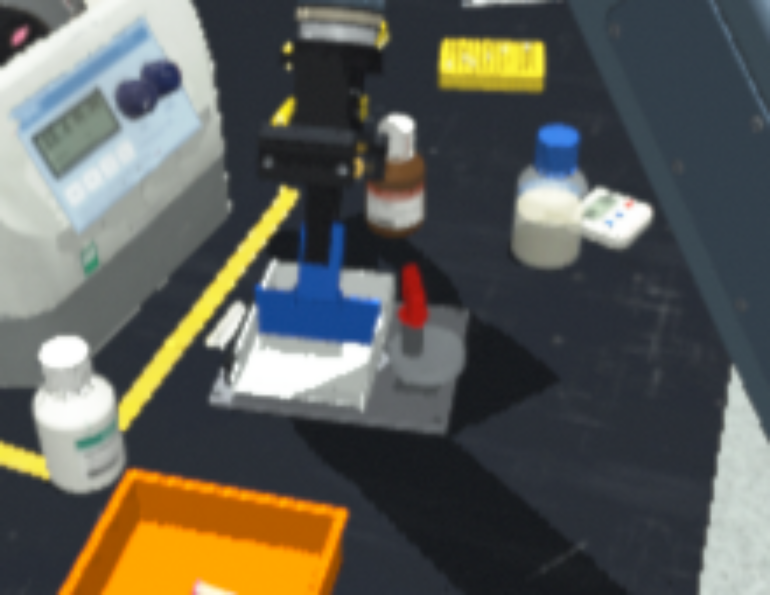

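arm_command(plan=[[0.2,0,0.12,0,0,0,0.5]])

```text
time: 15.65
position: [0.5864, -0.1781, 0.0892]
tool_rot: [0.576, 0.649, -0.328, 0.373]
ft_force: [-4.3, -2.6, 18.8]
grip_width: 0.0097
```

Seated: 18.8 N upward when pressing. Release and retreat.

arm_command(plan=[[0,0,0,0,0,0,0.5],[0,0,0,0,0,0,4],[0,0,0,0,0,0,5],[0,0,0,0,0,0,5],[0,0,0,0,0,0,5],[-0.8,0,0,0,0,0,5],[-2,0,0,0,0,0,5],[-3,0,0,0,0,0,5],[-3,0,0,0,0,0,5],[-3,0,0,0,0,0,5],[-2,0,0,0,0,0,5],[0,0,0,0,0,0,5]])

```text
time: 17.15
position: [0.5952, -0.2507, 0.2128]
tool_rot: [0.576, 0.649, -0.328, 0.374]
ft_force: [0.4, 0.5, -0.3]
grip_width: 0.0496
```

```bash
python3 - <<'E'
from h import *
print(robot.get_obs()["position"],robot.get_obs()["q"])
for n in ("side","wrist","scene"):
    im,P=cloud(n); cv2.imwrite(f"pics/{n}7.png",im); np.save(f"{n}7.npy",P)
    hsv=cv2.cvtColor(im,cv2.COLOR_BGR2HSV); H,S,V=[hsv[...,i].astype(int) for i in range(3)]
    E=(P-O)@RT; nr=(abs(E[...,0])<.11)&(abs(E[...,1])<.09)
    bl=(H>100)&(H<125)&(S>150)&nr&(abs(E[...,0])<.07)
    p=E[bl&(E[...,2]<.057)&(E[...,2]>.015)]
    if len(p)>20: print(n,"divider",len(p),p.mean(0),"x",np.percentile(p[:,0],[1,99]),"normal",np.linalg.svd(p-p.mean(0),full_matrices=False)[2][2])
    w=(S<50)&(V>110)&(abs(E[...,0])<.045)&(E[...,1]>.015)&(E[...,1]<.058)&(abs(E[...,2]-.01)<.012); p=E[w]; 
    if len(p)>20: print(n,"floor",len(p),p.mean(0),"normal",np.linalg.svd(p-p.mean(0),full_matrices=False)[2][2])
    rd=((H<4)|(H>175))&(S>150)&(P[...,2]>.065)&(P[...,2]<.12)&nr
    for lo,hi in ((.065,.115),(.096,.115)):
        p=P[rd&(P[...,2]>lo)&(P[...,2]<hi)]
        if len(p)>10:
            r=cv2.minAreaRect(p[:,:2].astype(np.float32)); print(n,"red",len(p),p.mean(0),r, "z",p[:,2].max())
E
```

```text
[ 0.5952 -0.2507  0.2128] [-0.7349  0.7307  1.1725  0.3419  1.6475  0.6685]
side divider 352 [0.0011 0.0013 0.0368] x [-0.05    0.0509] normal [ 0.0239  0.9992 -0.0313]
side floor 288 [-0.0009  0.0373  0.0089] normal [-0.0018  0.0057 -1.    ]
side red 103 [ 0.4968 -0.1546  0.0901] ((0.4976264536380768, -0.16017115116119385), (0.020239541307091713, 0.04744261875748634), 15.527948379516602) z 0.10378123629664404
side red 49 [ 0.4972 -0.1586  0.1008] ((0.49767744541168213, -0.1598498523235321), (0.011653845198452473, 0.04749797284603119), 22.92765998840332) z 0.10378123629664404
wrist divider 1203 [ 0.0036 -0.0012  0.0348] x [-0.0519  0.0505] normal [ 0.0167  0.9958 -0.0899]
wrist floor 863 [0.0033 0.0468 0.01  ] normal [0.0027 0.0055 1.    ]
wrist red 688 [ 0.5031 -0.1641  0.0921] ((0.5015586018562317, -0.15960878133773804), (0.017740292474627495, 0.04516509547829628), 24.746259689331055) z 0.10453543027193654
wrist red 343 [ 0.5006 -0.1627  0.1019] ((0.49884507060050964, -0.16085948050022125), (0.011768877506256104, 0.04520886018872261), 25.439069747924805) z 0.10453543027193654
scene divider 113 [ 0.0001 -0.0013  0.0377] x [-0.0459  0.0483] normal [-0.0107 -0.9988 -0.048 ]
scene red 192 [ 0.4927 -0.1636  0.0872] ((0.4908451437950134, -0.16363370418548584), (0.016807304695248604, 0.04265673831105232), 24.579425811767578) z 0.10551307541796273
scene red 50 [ 0.4921 -0.1625  0.1009] ((0.49276718497276306, -0.1624893993139267), (0.012136396951973438, 0.04220623895525932), 24.24342918395996) z 0.10551307541796273
```

```bash
cat >> h.py <<'E'
K0=np.array([.4975,-.1608,0])
def down(ang):
    x=np.array([0,0,-1.]); z=np.array([np.cos(ang),np.sin(ang),0]); return np.c_[x,np.cross(z,x),z]
E
python3 - <<'E'
from h import *
plan(K0+[0,0,.2],down(np.radians(24-180)),12,4)
E
```

```text
dist 0.13074865125991542 deg 78.34922169867463
[0.49, -0.71, -0.66, 0.104, -0.038, 0.028, 4]
[0.45, -0.79, -0.6, 0.104, -0.038, 0.028, 4]
[0.4, -0.86, -0.54, 0.104, -0.038, 0.028, 4]
[0.36, -0.92, -0.46, 0.104, -0.038, 0.028, 4]
[0.32, -0.97, -0.37, 0.104, -0.038, 0.028, 4]
[0.28, -1.02, -0.28, 0.104, -0.038, 0.028, 4]
[0.24, -1.05, -0.18, 0.104, -0.038, 0.028, 4]
[0.2, -1.07, -0.08, 0.104, -0.038, 0.028, 4]
[0.17, -1.08, 0.02, 0.104, -0.038, 0.028, 4]
[0.14, -1.07, 0.13, 0.104, -0.038, 0.028, 4]
[0.12, -1.06, 0.23, 0.104, -0.038, 0.028, 4]
[0.1, -1.03, 0.34, 0.104, -0.038, 0.028, 4]
```

arm_command(plan=[[0.5,-0.7,-0.7,0.104,-0.038,0.028,4],[0.4,-0.8,-0.6,0.104,-0.038,0.028,4],[0.4,-0.9,-0.5,0.104,-0.038,0.028,4],[0.4,-0.9,-0.5,0.104,-0.038,0.028,4],[0.3,-1,-0.4,0.104,-0.038,0.028,4],[0.3,-1,-0.3,0.104,-0.038,0.028,4],[0.2,-1,-0.2,0.104,-0.038,0.028,4],[0.2,-1.1,-0.1,0.104,-0.038,0.028,4],[0.2,-1.1,0,0.104,-0.038,0.028,4],[0.1,-1.1,0.1,0.104,-0.038,0.028,4],[0.1,-1.1,0.2,0.104,-0.038,0.028,4],[0.1,-1,0.3,0.104,-0.038,0.028,4]])

```text
time: 18.8
position: [0.4865, -0.142, 0.1892]
tool_rot: [-0.682, -0.139, 0.707, -0.127]
ft_force: [-0.5, -0.5, -0.4]
grip_width: 0.0401
```

```bash
python3 - <<'E'
from h import *
im,P=cloud("wrist"); cv2.imwrite("pics/w8.png",im)
hsv=cv2.cvtColor(im,cv2.COLOR_BGR2HSV); H,S,V=[hsv[...,i].astype(int) for i in range(3)]
rd=((H<4)|(H>175))&(S>150)&(P[...,2]>.096)&(P[...,2]<.12)&(abs(P[...,0]-.5)<.06)
p=P[rd]; print(len(p))
if len(p)>10: print(cv2.minAreaRect(p[:,:2].astype(np.float32)),p.mean(0))
print(robot.get_obs()["q"]); plan(K0+[0,0,.17],down(np.radians(24-180)),3,4)
E
```

```text
655
((0.49809831380844116, -0.16151437163352966), (0.01191250141710043, 0.04448981583118439), 24.980207443237305) [ 0.4984 -0.1626  0.1022]
[-0.4968  0.431   1.7361 -0.0102  1.0157  2.273 ]
dist 0.030846704680302872 deg 3.3875963348931943
[0.6, 0.82, -0.15, -0.014, 0.011, 0.009, 4]
[0.61, 0.82, -0.13, -0.014, 0.011, 0.009, 4]
[0.62, 0.81, -0.11, -0.014, 0.011, 0.009, 4]
```

arm_command(plan=[[0.6,0.8,-0.1,-0.014,0.011,0.009,4],[0.6,0.8,-0.1,-0.014,0.011,0.009,4],[0.6,0.6,-0.1,-0.01,0.011,0.009,4],[0,0,0,0,0,0,4],[0,0,0,0,0,0,4]])

```text
time: 19.48
position: [0.4963, -0.1609, 0.1674]
tool_rot: [0.692, 0.148, -0.691, 0.147]
ft_force: [-0.1, -0.4, 0.0]
grip_width: 0.0401
```

```bash
python3 - <<'E'
from h import *
plan(np.array([.498,-.1612,.075]),down(np.radians(24.7-180)),6,4)
E
```

```text
dist 0.09236876550250758 deg 0.5819083113010013
[1.54, 0.02, -0.02, -0.002, -0.0, 0.0, 4]
[1.54, 0.02, -0.02, -0.002, -0.0, 0.0, 4]
[1.54, 0.02, -0.02, -0.002, -0.0, 0.0, 4]
[1.54, 0.02, -0.02, -0.002, -0.0, 0.0, 4]
[1.54, 0.02, -0.02, -0.002, -0.0, 0.0, 4]
[1.54, 0.02, -0.02, -0.002, -0.0, 0.0, 4]
```

arm_command(plan=[[1.5,0,0,0,0,0,4],[1.5,0,0,0,0,0,4],[1.5,0,0,0,0,0,4],[1.5,0,0,0,0,0,4],[1.5,0,0,0,0,0,4],[1,0,0,0,0,0,4],[0,0,0,0,0,0,4],[0,0,0,0,0,0,4]])

```text
time: 20.48
position: [0.496, -0.16, 0.0763]
tool_rot: [0.692, 0.149, -0.691, 0.147]
ft_force: [-0.2, 0.8, -0.3]
grip_width: 0.04
```

```bash
python3 - <<'E'
from h import *
plan(np.array([.498,-.1612,.075]),down(np.radians(24.7-180)),1,4)
print(robot.get_obs()["moment"])
E
```

```text
dist 0.0027274864882815882 deg 0.5341375950318933
[0.13, 0.19, -0.14, -0.009, -0.002, 0.002, 4]
[ 0.137  -0.0425 -0.031 ]
```

arm_command(plan=[[0.1,0.2,-0.1,0,0,0,4],[0,0,0,0,0,0,4],[0,0,0,0,0,0,0.5],[0,0,0,0,0,0,0.5],[0,0,0,0,0,0,0.5],[0,0,0,0,0,0,0.5],[0,0,0,0,0,0,0.5],[0,0,0,0,0,0,0.5]], grip_force=60)

```text
time: 21.48
position: [0.4984, -0.1623, 0.0768]
tool_rot: [0.692, 0.149, -0.69, 0.149]
ft_force: [-0.1, 0.9, 0.9]
grip_width: 0.0113
```

```bash
python3 - <<'E'
from h import *
o=robot.get_obs();print(o["position"],o["ft_force"],o["moment"],np.degrees(np.arctan2(*Rot(o["tool_rot"])[[1,0],2])))
E
```

```text
[ 0.4984 -0.1623  0.0768] [-0.1254  0.8565  0.8619] [0.0808 0.047  0.1946] -155.68453845826375
```

arm_command(plan=[[0,0,0,-0.06,0,0,0.5],[0,0,0,-0.08,0,0,0.5],[0,0,0,-0.08,0,0,0.5],[0,0,0,-0.08,0,0,0.5],[0,0,0,-0.08,0,0,0.5],[0,0,0,-0.08,0,0,0.5]])

```text
time: 22.22
position: [0.4988, -0.162, 0.0769]
tool_rot: [0.641, 0.304, -0.637, 0.303]
ft_force: [-0.1, -0.5, 0.4]
grip_width: 0.0115
```

```bash
cat > m.py <<'E'
from h import *
o=robot.get_obs();a=np.degrees(np.arctan2(*Rot(o["tool_rot"])[[1,0],2])); print(o["position"],o["ft_force"],o["moment"],"turn",np.radians(a+155.7),"tilt",Rot(o["tool_rot"])[:,0],"w",o["grip_width"])
E
python3 m.py
```

```text
[ 0.4988 -0.162   0.0769] [-0.1423 -0.5076  0.3794] [-0.0554  0.1903 -0.2577] turn 0.4631646550825569 tilt [ 0.0046  0.0028 -1.    ] w 0.011461533443767475
```

Turning freely at about 0.26 N m. Continue.

arm_command(plan=[[0,0,0,-0.08,0,0,0.5],[0,0,0,-0.08,0,0,0.5],[0,0,0,-0.08,0,0,0.5],[0,0,0,-0.08,0,0,0.5],[0,0,0,-0.06,0,0,0.5]])

```text
time: 22.85
position: [0.499, -0.1616, 0.0768]
tool_rot: [0.572, 0.42, -0.567, 0.419]
ft_force: [-0.3, -0.4, 0.7]
grip_width: 0.0114
```

```bash
python3 m.py
```

```text
[ 0.499  -0.1616  0.0768] [-0.337  -0.3856  0.7131] [-0.1296  0.3218 -0.2316] turn 0.8463374177171392 tilt [ 0.0053  0.005  -1.    ] w 0.011411219561470206
```

arm_command(plan=[[0,0,0,-0.06,0,0,0.5],[0,0,0,-0.06,0,0,0.5]])

```text
time: 23.1
position: [0.499, -0.1615, 0.0768]
tool_rot: [0.546, 0.453, -0.54, 0.453]
ft_force: [-0.2, 0.0, 1.1]
grip_width: 0.0113
```

arm_command(plan=[[0,0,0,-0.05,0,0,0.5]])

```text
time: 23.22
position: [0.499, -0.1614, 0.0768]
tool_rot: [0.534, 0.467, -0.529, 0.466]
ft_force: [-0.6, 0.4, 0.4]
grip_width: 0.0118
```

```bash
python3 m.py
```

```text
[ 0.499  -0.1614  0.0768] [-0.607   0.4328  0.4167] [-0.2473  0.3245 -0.2376] turn 1.0164278977426402 tilt [ 0.0056  0.0062 -1.    ] w 0.011812295155558624
```

arm_command(plan=[[0,0,0,-0.05,0,0,0.5]])

```text
time: 23.35
position: [0.4991, -0.1614, 0.0769]
tool_rot: [0.523, 0.48, -0.517, 0.479]
ft_force: [0.4, -0.6, 0.5]
grip_width: 0.0114
```

```bash
python3 m.py
```

```text
[ 0.4991 -0.1614  0.0769] [ 0.3992 -0.6336  0.4689] [-0.2428  0.2855 -0.34  ] turn 1.0661139730116849 tilt [ 0.0057  0.0065 -1.    ] w 0.011439836296289804
```

arm_command(plan=[[0,0,0,-0.05,0,0,0.5]])

```text
time: 23.48
position: [0.4991, -0.1614, 0.0769]
tool_rot: [0.511, 0.493, -0.504, 0.492]
ft_force: [-0.5, 0.6, 1.0]
grip_width: 0.0117
```

```bash
python3 m.py
```

```text
[ 0.4991 -0.1614  0.0769] [-0.5168  0.564   1.0465] [-0.3086  0.2872 -0.2931] turn 1.1157824106572425 tilt [ 0.0058  0.0069 -1.    ] w 0.011738336527302676
```

arm_command(plan=[[0,0,0,-0.05,0,0,0.5]])

```text
time: 23.6
position: [0.4989, -0.1613, 0.0769]
tool_rot: [0.499, 0.505, -0.492, 0.504]
ft_force: [-1.2, -0.8, 1.5]
grip_width: 0.0116
```

```bash
python3 m.py
```

```text
[ 0.4989 -0.1613  0.0769] [-1.2196 -0.7547  1.5063] [-0.4467  0.44   -0.8495] turn 1.164097937978599 tilt [ 0.0057  0.0075 -1.    ] w 0.011632546318213454
```

arm_command(plan=[[0,0,0,-0.04,0,0,0.5]])

```text
time: 23.72
position: [0.4988, -0.1613, 0.0768]
tool_rot: [0.49, 0.514, -0.483, 0.512]
ft_force: [-1.4, -0.8, 1.5]
grip_width: 0.012
```

```bash
python3 m.py
```

```text
[ 0.4988 -0.1613  0.0768] [-1.4214 -0.7604  1.4809] [-0.4347  0.3564 -1.0865] turn 1.199609797643585 tilt [ 0.0059  0.0086 -0.9999] w 0.011997926757317347
```

Tight (torque 0.25 → 0.85 → 1.09 N m; threshold about 0.75). Stop, open and withdraw upward.

arm_command(plan=[[0,0,0,0,0,0,0.5],[0,0,0,0,0,0,3],[0,0,0,0,0,0,4],[0,0,0,0,0,0,4],[0,0,0,0,0,0,4],[-1,0,0,0,0,0,4],[-2.5,0,0,0,0,0,4],[-3,0,0,0,0,0,4],[-3,0,0,0,0,0,4],[-3,0,0,0,0,0,4],[-2,0,0,0,0,0,4],[0,0,0,0,0,0,4]])

```text
time: 25.22
position: [0.4983, -0.1623, 0.2299]
tool_rot: [0.49, 0.513, -0.483, 0.514]
ft_force: [0.1, -0.2, 0.5]
grip_width: 0.0403
```

```bash
python3 m.py; python3 - <<'E'
from h import *
ims={}
for n in ("side","wrist"):
    im,P=cloud(n); ims[n]=im
    hsv=cv2.cvtColor(im,cv2.COLOR_BGR2HSV); H,S,V=[hsv[...,i].astype(int) for i in range(3)]
    E=(P-O)@RT; nr=(abs(E[...,0])<.11)&(abs(E[...,1])<.09)
    bl=(H>100)&(H<125)&(S>150)&nr&(abs(E[...,0])<.07)
    p=E[bl&(E[...,2]<.057)&(E[...,2]>.015)]
    if len(p)>20: print(n,"divider",len(p),p.mean(0),"x",np.percentile(p[:,0],[1,99]),"normal",np.linalg.svd(p-p.mean(0),full_matrices=False)[2][2])
    w=(S<50)&(V>110)&(abs(E[...,0])<.045)&(E[...,1]>.015)&(E[...,1]<.058)&(abs(E[...,2]-.01)<.012); p=E[w]; 
    if len(p)>20: print(n,"floor",len(p),p.mean(0),"normal",np.linalg.svd(p-p.mean(0),full_matrices=False)[2][2])
    rd=((H<4)|(H>175))&(S>150)&(P[...,2]>.096)&(P[...,2]<.115)&nr
    p=P[rd]
    if len(p)>10: print(n,"red",cv2.minAreaRect(p[:,:2].astype(np.float32)))
a=cv2.resize(ims["side"][100:320,220:440],None,fx=1.8,fy=1.8); b=cv2.resize(ims["wrist"],(400,250))
b=cv2.copyMakeBorder(b,0,a.shape[0]-250,0,0,cv2.BORDER_CONSTANT); cv2.imwrite("pics/f9.png",np.hstack([a,b]))
E
```

```text
[ 0.4983 -0.1623  0.2299] [ 0.0501 -0.1665  0.4712] [ 0.0127 -0.0149 -0.0247] turn 1.2001181009592043 tilt [ 0.0089  0.0069 -0.9999] w 0.040261487241624226
side divider 359 [0.003  0.0021 0.0372] x [-0.047   0.0541] normal [0.0044 1.     0.002 ]
side floor 288 [0.0009 0.037  0.0092] normal [-0.0049  0.0034  1.    ]
side red ((0.49617695808410645, -0.1616528332233429), (0.04197824373841286, 0.014613249339163303), 0.19887761771678925)
wrist floor 2700 [0.0017 0.0365 0.0096] normal [0.0005 0.0007 1.    ]
wrist red ((0.49762284755706787, -0.1601354479789734), (0.046014510095119476, 0.011909564025700092), 0.10569127649068832)
```

View pics/f9.png

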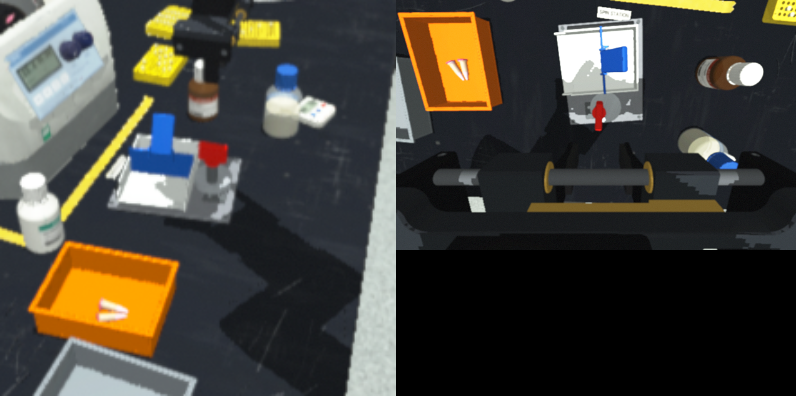

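```bash
python3 - <<'E'
from h import *
im,_=cloud("scene"); w,_=cloud("wrist")
a=cv2.resize(im[190:280,310:420],None,fx=3.6,fy=3.6); b=cv2.resize(w[10:220,220:420],None,fx=2,fy=2)
h=max(a.shape[0],b.shape[0]); f=lambda x:cv2.copyMakeBorder(x,0,h-x.shape[0],0,0,cv2.BORDER_CONSTANT)
cv2.imwrite("pics/f10.png",np.hstack([f(a),f(b)]))
E
```

```text
(no output)
```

View pics/f10.png

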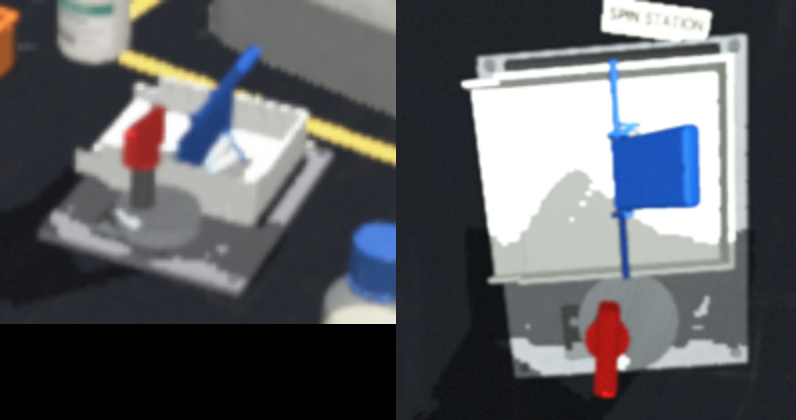

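The kept tubes show in bay B against the divider, under the handle: bodies at (225,150) in the scene crop and blue caps at (622,130) and (625,212) in the wrist crop. The cam disc touches the tray wall and the tray's far end is at the fence.

```bash
python3 -c "
from rig import workorder; print(workorder.hand_in())"
```

```text
the job is handed in; nothing more can be done
None
```

The job is done and handed in at about 25.5 s of the 64 s allowed; the hand-in reported no verdict.

- **Pour:** I lifted the tray by its handle and tipped it about 53° over the orange tub. Both pink-capped tubes lie in that tub, and bay A is empty. Both blue-capped tubes are in bay B against the divider, but partly hidden by the handle, so I could only see their caps and part of the bodies.
- **Tray back on the base:** it is flat within about 0.3°. Pressing down before letting go gave 18.8 N upward, so it was seated.
- **Clamp:** I turned the knob counter-clockwise about 1.2 rad by the tool. The torque rose from 0.25 to 0.85 and then 1.09 N m, and I stopped there. The last step went a little past the expected tight value of about 0.75 N m.
- **Fence:** the tray moved about 2 mm towards the fence during clamping, which fits it bearing there, but I did not measure that contact separately.
- **Bottles and gripper:** the bottles looked unmoved in the last pictures. The gripper is open and about 13 cm above the knob, touching nothing.

**Disagreements:**
- The camera put the bar's own turn at about 1.15 rad against the tool's 1.20, so there was a slight slip or a measuring error.
- The force reading stayed at about -3 N while the tray was already resting on the base, until I pressed down.

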